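# Load a long test strip onto the hardness anvil

## Robot

A 6-joint arm with a two-finger parallel gripper is mounted at the origin on the work surface. World frame = base frame: x ahead of the robot, y to its left, z up, the work surface at z = 0. Lengths are in m, angles in rad, forces in N, time in s.
With the tool pointing down it reaches from about 0.35 to 0.775 m from the base axis. Payload 5.5 kg.
Tool frame: the origin (TCP) lies on the centre line of the jaws, within the pads' length; the fingertips stand 17 mm ahead of it and the grasp point (between the pads) lies 2 mm behind it; z points along the fingers, y is the direction in which the jaws open and shut (so a half turn about z gives the same grasp; the last joint's range is limited). The gripper opens to 85 mm and grips with 20 to 120 N. Pads are 22 mm wide; open, the fingers measure 114 mm over their backs; the gripper's body (76 mm by 85 mm) begins 54 mm behind the grasp point. The pads swing forward as they close: fully open they stand 13 mm farther back than shut.
Start: joints at [1.07, 0.313, 0.046, 1.304, 0, 1.431], TCP at [0.203, 0.538, 0.248] pointing down, gripper open.
Joint ranges: [-2.76, 2.76], [-0.86, 1.69], [-1.03, 1.26], [-2.2, 2.34], [-1.47, 1.5], [-3.14, 3.14]. Speed limits (rad/s): [2.57, 2.57, 3.14, 3.14, 3.14, 3.14].

## Interface

Orientations are given as a unit quaternion [w, x, y, z].
In Python, from workcell import env gives the robot as it stands.
- The arm moves only by the tool servo_tool, never from a script. Its argument "increments" is a list of rows, each an object of numbers: "claw": the closure, from 0 (fully open) to 1 (shut); "x", "y", "z": the shift along the world's x, y, z in units of 25 mm (1.0 is 25 mm); "ax", "ay", "az": the turn, a rotation vector about the world's x, y, z in units of 8 degrees (1.0 is 8 degrees). A call has 1 to 5 rows; each row shifts and turns the commanded pose from where the row before left it; what a row does not reach is not made up. A row lasts 1/10 s, in which the tool goes at most 50 mm and 8.59 degrees, less where a joint would pass 70% of its speed; a pose out of reach is approached as far as the arm can. A call is refused whole if a number of a shift passes 1 or a number of a turn 1, either way. A call with a gripper value outside its range is refused whole. The fingers move at their own pace and stop on an object; "newtons" is the grip in N (left out, the last holds). Time passes only in rows, so rows that do not move let the fingers close. It gives the time, the measured TCP pose, the force and the opening at its end, in the units of the state.
- env.get_state(): the state, without advancing time (a new reading comes with each control period).
- env.read_camera(name): name is "scene" or "side" or "wrist"; returns the picture (400x640x3 uint8, red, green, blue); there is no depth.
- env.calibration(name): a dict with "K" (3x3 intrinsics, pixels), "distortion" ([k1, k2, p1, p2, k3] as OpenCV has them; the pictures are not rectified), "world_to_cam" (4x4, takes a point from world to camera coordinates). Camera axes: x right, y down, z forward; pixel columns grow to the right and rows downward; lengths in m; the calibration is good to about 2 mm. A picture is of the moment at which its call begins: read the wrist's pose just before it. calibration takes no time and is no camera call; for the wrist camera it gives the pose at the moment of the call.
- env.hand_in(): hands the job in, once; it reports no verdict.
The state is a dict: "clock": time; "joint_pos": joint angles; "qvel": joint speeds; "tau": joint torques, N m; "tcp_pos": TCP position; "orientation": TCP orientation; "wrist_force": force on the tool from outside, world axes, zero at the start; "ft_torque": the same for the moment, N m; "finger_gap": finger opening in m.
Only numpy, scipy, OpenCV 4.12 (cv2) and the standard library are available. Lean on these libraries where they do the work, as an engineer would, in place of code of your own. Each camera call takes 0.05 s, during which the arm holds its last target.

## Task

Slide the long steel strip across the dark granite slab, out over the slab's edge nearest the robot, until a good third of its length overhangs and the rest still lies flat on the slab. Then pick it up by the overhanging end and lay it flat and centred on top of the round steel anvil, any way round. Do not let the strip fall, and leave the shorter strip where it lies.

Things in the scene. Friction and masses are not known exactly. Their poses are not given: they have to be found in the camera images.
- strip: long steel strip, 110 x 45 x 2 mm, 80 g, loose on the smooth slab. Origin: centre of its underside; x along its length (roughly away from the robot at the start), y across, z up. Too thin to pick up while flat: press lightly (5 to 10 N) on its top near the middle and drag. Once it overhangs, grip its two long sides from above at the overhanging end, fingertips below it, in front of the slab
- slab: fixed dark granite slab, 200 (x) x 300 (y) x 50 mm high, turned up to 15 degrees. Origin: centre of its underside, on the table; smooth top at z = 0.050, edge nearest the robot at x = -0.100 in its own frame. The long strip, the short strip and a 48 mm round disc, 4 mm thick, lie side by side on it in any order
- anvil: fixed round steel anvil standing on the table: flat top 44 mm in diameter, 60 mm above the table, on a column of the same diameter and a 90 mm foot 16 mm high. Origin at the centre of its underside; the top is at z = 0.060
- short_strip: the shorter steel strip to leave alone, 60 x 45 x 2 mm, lying flat on the slab. Origin at the centre of its underside, x along its 60 mm length, z up
Not all that is in view belongs to the job. What is shaped like the strip but blue or purple is not meant.

How it is judged:
By the outcome, as a careful person would: the job done as asked, in the order asked, and still so for the second after the job is handed in, with the robot touching nothing.
It also fails if it takes over 48 s, if anything falls off the work surface, if the arm or the gripper's body presses on something with over 40 N, if the wrist force passes 120 N, or if a joint passes its speed limit or range.

## Working session

There is one attempt and no reset: what is moved stays moved. The work goes in short steps, Python scripts to look and compute and a tool call to move; the robot and the scene stay as the last step left them, time stands still between calls to the robot, and variables do not carry over. Pictures are saved under pics/ and viewed, and the job is handed in when it is done.

Besides the shell and the picture viewer there is one more tool, called after "Call:" as name(argument=value, ...) on one line, values as JSON. servo_tool: Moves the arm, as the interface text tells. Its arguments: {"type":"object","properties":{"increments":{"type":"array"},"newtons":{"type":"number"}},"required":["increments"]}

```bash
mkdir -p pics; ls; cat > h.py <<'E'
import numpy as np, cv2
from workcell import env
def snap(n,f):
    c=env.calibration(n); im=env.read_camera(n); cv2.imwrite('pics/'+f,im[:,:,::-1]); np.savez('pics/'+f+'.npz',im=im,K=c['K'],d=c['distortion'],T=c['world_to_cam']); return im
def load(f):
    z=np.load('pics/'+f+'.npz'); return z['im'],z['K'],z['d'],z['T']
def ray(f,px,h):
    _,K,d,T=load(f); p=cv2.undistortPoints(np.array(px,float).reshape(-1,1,2),K,d).reshape(-1,2)
    R=T[:3,:3];o=-R.T@T[:3,3]; v=np.c_[p,np.ones(len(p))]@R
    return o+v*((h-o[2])/v[:,2])[:,None]
def proj(f,P):
    _,K,d,T=load(f); return cv2.projectPoints(np.array(P,float).reshape(-1,1,3),cv2.Rodrigues(T[:3,:3])[0],T[:3,3],K,d)[0].reshape(-1,2)
E
python3 - <<'E'
from h import *
for n in('scene','side','wrist'): snap(n,n+'0.png')
s=env.get_state(); print(s['clock'],s['tcp_pos'],s['orientation'],s['finger_gap'])
E
```

```text
pics
0.15 [0.20284278 0.53768353 0.24761972] [-2.13403659e-04  1.79425273e-01  9.83771381e-01 -6.29089473e-04] 0.08514069448813132
```

View pics/scene0.png

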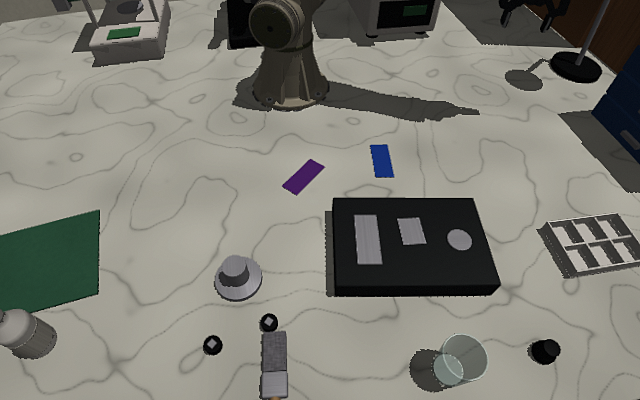

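View pics/side0.png

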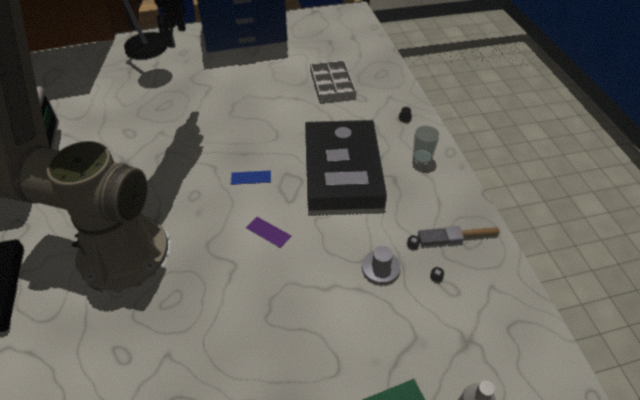

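View pics/wrist0.png

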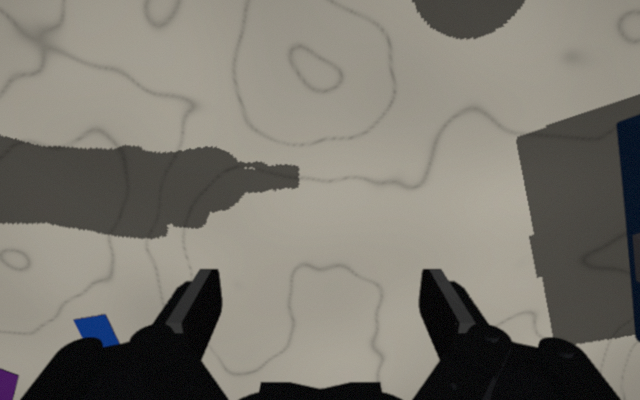

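The scene view shows these candidates:
- Long grey strip at about (368,240), on the slab.
- Short grey strip at (412,231).
- Disc at (459,240).
- Purple strip at (303,177) and blue strip at (382,161), both decoys lying on the table.
- Anvil top at about (235,265).

By the description, the long grey strip is the target. I'll measure it and check it in a crop.

```bash
cat > m.py <<'E'
from h import *
def grays(f,roi,lo):
    im=load(f)[0]; g=cv2.cvtColor(im,cv2.COLOR_RGB2GRAY); x0,y0,x1,y1=roi
    m=np.zeros_like(g); m[y0:y1,x0:x1]=(g[y0:y1,x0:x1]>lo)*255
    return [c for c in cv2.findContours(m,cv2.RETR_EXTERNAL,cv2.CHAIN_APPROX_NONE)[0] if cv2.contourArea(c)>60]
def rects(f,roi,lo,h):
    for c in grays(f,roi,lo):
        P=ray(f,c.reshape(-1,2),h)[:,:2]
        r=cv2.minAreaRect((P*1000).astype(np.float32)); print(f,np.round(r[0],1),np.round(r[1],1),round(r[2],1),'px',c.reshape(-1,2).mean(0).round())
E
python3 - <<'E'
from m import *
rects('scene0.png',(340,206,480,280),80,.052)
rects('side0.png',(316,125,374,188),80,.052)
# slab top
for f,roi in(('scene0.png',(320,190,510,300)),('side0.png',(295,115,390,215))):
    im=load(f)[0];g=im.max(2);x0,y0,x1,y1=roi
    m=np.zeros(g.shape,np.uint8);m[y0:y1,x0:x1]=(g[y0:y1,x0:x1]<50)*255
    c=max(cv2.findContours(m,cv2.RETR_EXTERNAL,cv2.CHAIN_APPROX_NONE)[0],key=cv2.contourArea)
    h=cv2.convexHull(c);a=cv2.approxPolyDP(h,4,True).reshape(-1,2);print(a.tolist());print(ray(f,a,.05).round(4)[:,:2].tolist())
a=cv2.resize(load('scene0.png')[0][190:310,200:510],None,fx=2.5,fy=2.5,interpolation=cv2.INTER_CUBIC)
b=cv2.resize(load('side0.png')[0][110:290,290:450],None,fx=3,fy=3,interpolation=cv2.INTER_CUBIC)
cv2.imwrite('pics/c1.png',a[:,:,::-1]);cv2.imwrite('pics/c2.png',b[:,:,::-1])
E
```

```text
scene0.png [618.7 243.3] [46.7 45.1] 20.6 px [459. 239.]
scene0.png [581.1 158. ] [45.2 61.3] 82.8 px [411. 231.]
scene0.png [581.4  68. ] [ 45.9 107.9] 79.0 px [367. 239.]
side0.png [581.9  65.3] [ 44.1 109.1] 79.4 px [346. 178.]
side0.png [581.3 154.9] [43.3 58.7] 82.9 px [337. 155.]
side0.png [620.4 242.1] [43.2 42.4] 19.2 px [343. 132.]
[[472, 198], [500, 283], [491, 294], [334, 296], [333, 198]]
[[0.5277, 0.316], [0.7186, 0.2801], [0.7346, 0.2538], [0.6835, -0.0199], [0.4727, 0.0251]]
[[371, 121], [384, 206], [309, 210], [306, 123]]
[[0.7129, 0.2718], [0.6477, -0.0481], [0.4654, -0.0184], [0.5275, 0.3068]]
```

View pics/c1.png

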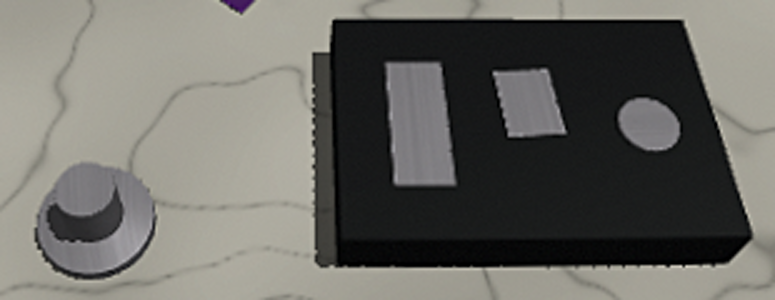

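View pics/c2.png

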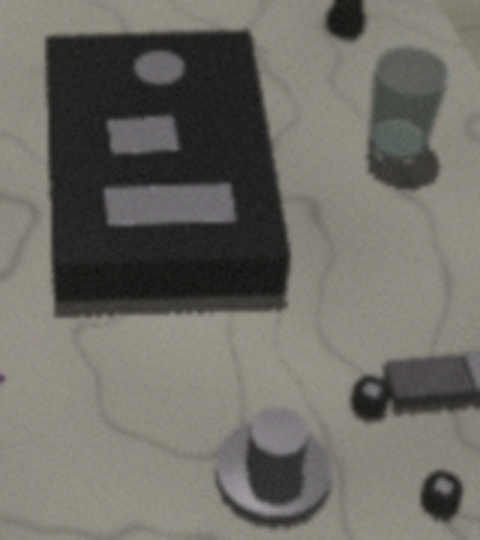

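The crops confirm the choice: the long strip's side ratio is 108×46 mm, and it lies next to the short strip and the disc. Next I'll measure the anvil's top and foot.

```bash
python3 - <<'E'
from m import *
print('rough',ray('scene0.png',[(234,266)],.06),ray('side0.png',[(382.7,254)],.06))
for f,(x,y) in(('scene0.png',(234,264)),('side0.png',(382,254))):
    im=load(f)[0].astype(int); g=im.mean(2).astype(int)
    a=cv2.resize(load(f)[0][y-35:y+45,x-40:x+40],None,fx=7,fy=7,interpolation=cv2.INTER_NEAREST); cv2.imwrite('pics/an_'+f,a[:,:,::-1])
    # predicted outlines overlay
    c=ray(f,[(x,y+ (2 if f[1]=='c' else 0))],.06)[0]
    print(f)
    t=np.linspace(0,2*np.pi,60)
    for h,r in((.06,.022),(.016,.045)):
        p=proj(f,np.c_[c[0]+r*np.cos(t),c[1]+r*np.sin(t),0*t+h]); print(h,p.min(0).round(1),p.max(0).round(1))
E
```

```text
rough [[ 0.59873826 -0.18621336  0.06      ]] [[ 0.597107   -0.19148424  0.06      ]]
scene0.png
0.06 [221.8 255.2] [246.2 277.2]
0.016 [214.3 255.8] [261.7 299.2]
side0.png
0.06 [372.2 246.1] [391.8 262.1]
0.016 [360.7 249.3] [399.8 281.7]
```

View pics/an_scene0.png

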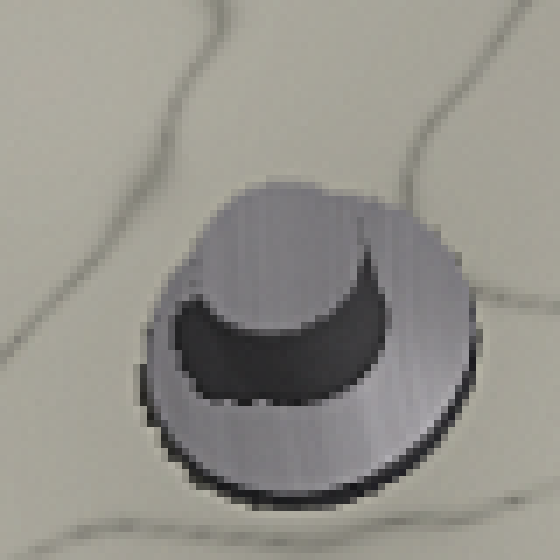

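View pics/an_side0.png

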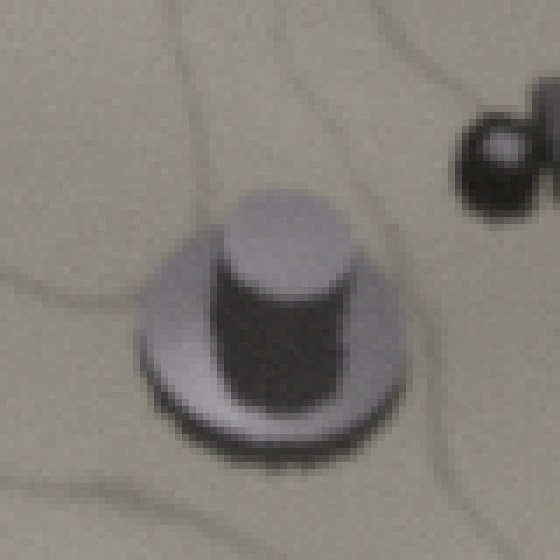

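Call:
servo_tool(increments=[{"x": 0.77, "y": -0.94, "az": 0.06, "claw": 1}, {"x": 0.77, "y": -0.94, "az": 0.06, "claw": 1}, {"x": 0.77, "y": -0.94, "az": 0.06, "claw": 1}, {"x": 0.77, "y": -0.94, "az": 0.06, "claw": 1}, {"x": 0.77, "y": -0.94, "az": 0.06, "claw": 1}], newtons=60)

```text
schema error: expected keys claw, x, y, z, ax, ay, az
```

Call:
servo_tool(increments=[{"x": 0.77, "y": -0.94, "az": 0.06, "claw": 1}, {"x": 0.77, "y": -0.94, "az": 0.06, "claw": 1}, {"x": 0.77, "y": -0.94, "az": 0.06, "claw": 1}, {"x": 0.77, "y": -0.94, "az": 0.06, "claw": 1}, {"x": 0.77, "y": -0.94, "az": 0.06, "claw": 1}])

```text
schema error: expected keys claw, x, y, z, ax, ay, az
```

Call:
servo_tool(increments=[{"x": 0.77, "y": -0.94, "az": 0.06, "claw": 1}, {"x": 0.77, "y": -0.94, "az": 0.06, "claw": 1}, {"x": 0.77, "y": -0.94, "az": 0.06, "claw": 1}, {"x": 0.0, "y": 0, "az": 0.06, "claw": 1}, {"claw": 1}])

```text
schema error: expected keys claw, x, y, z, ax, ay, az
```

All keys are required in every row.

Call:
servo_tool(increments=[{"x": 0.77, "y": -0.94, "z": 0, "ax": 0, "ay": 0, "az": 0.1, "claw": 1}, {"x": 0.77, "y": -0.94, "z": 0, "ax": 0, "ay": 0, "az": 0.1, "claw": 1}, {"x": 0.77, "y": -0.94, "z": 0, "ax": 0, "ay": 0, "az": 0.1, "claw": 1}, {"x": 0.77, "y": -0.94, "z": 0, "ax": 0, "ay": 0, "az": 0.1, "claw": 1}, {"x": 0.77, "y": -0.94, "z": 0, "ax": 0, "ay": 0, "az": 0.1, "claw": 1}], newtons=60)

```text
clock: 0.65
tcp_pos: [0.2997, 0.4194, 0.248]
orientation: [-0.0, 0.145, 0.989, -0.0]
wrist_force: [-0.1, -0.1, 0.0]
finger_gap: 0.0121
```

Call:
servo_tool(increments=[{"x": 0.77, "y": -0.94, "z": 0, "ax": 0, "ay": 0, "az": 0.1, "claw": 1}, {"x": 0.77, "y": -0.94, "z": 0, "ax": 0, "ay": 0, "az": 0.1, "claw": 1}, {"x": 0.77, "y": -0.94, "z": 0, "ax": 0, "ay": 0, "az": 0.1, "claw": 1}, {"x": 0.77, "y": -0.94, "z": 0, "ax": 0, "ay": 0, "az": 0.1, "claw": 1}, {"x": 0.77, "y": -0.94, "z": 0, "ax": 0, "ay": 0, "az": 0.1, "claw": 1}])

```text
clock: 1.15
tcp_pos: [0.396, 0.3019, 0.2481]
orientation: [-0.0, 0.11, 0.994, -0.0]
wrist_force: [0.1, 0.5, -0.1]
finger_gap: -0.0001
```

Call:
servo_tool(increments=[{"x": 0.77, "y": -0.94, "z": 0, "ax": 0, "ay": 0, "az": 0.1, "claw": 1}, {"x": 0.77, "y": -0.94, "z": 0, "ax": 0, "ay": 0, "az": 0.1, "claw": 1}, {"x": 0.77, "y": -0.94, "z": 0, "ax": 0, "ay": 0, "az": 0.05, "claw": 1}, {"x": 0.77, "y": -0.94, "z": 0, "ax": 0, "ay": 0, "az": 0, "claw": 1}, {"x": 0, "y": 0, "z": 0, "ax": 0, "ay": 0, "az": 0, "claw": 1}])

```text
clock: 1.65
tcp_pos: [0.4745, 0.2066, 0.2479]
orientation: [0.0, 0.095, 0.995, -0.0]
wrist_force: [0.2, -0.2, -0.3]
finger_gap: -0.0001
```

```bash
python3 - <<'E'
from h import *
s=env.get_state(); print(s['clock'],s['tcp_pos'],s['orientation'],s['finger_gap'],s['wrist_force'])
snap('wrist','w1.png')
E
```

```text
1.65 [0.47448021 0.20663299 0.24785045] [ 2.34459927e-04  9.50839043e-02  9.95469175e-01 -3.44633153e-04] -5.823942992489344e-05 [ 0.21184841 -0.196349   -0.32619119]
```

View pics/w1.png

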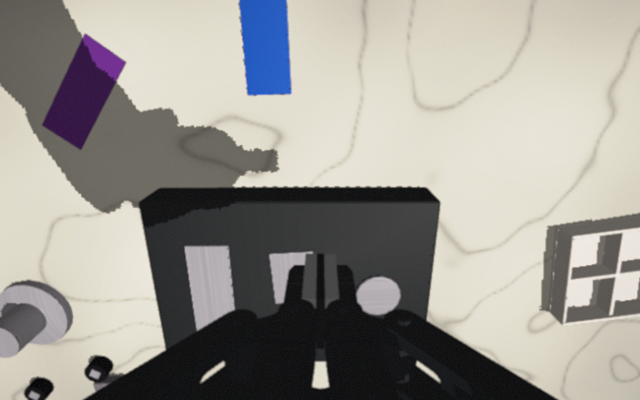

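The wrist view shows the slab's near top edge from about (140,202) to (440,201), and the long strip's near end from (185,247) to (229,246). I'll measure the edge and the strip from this view.

```bash
python3 - <<'E'
from m import *
im=load('w1.png')[0]
for x in(200,300,400): print(x,im[180:215:1,x].mean(1).round().astype(int).tolist())
a=cv2.resize(im[170:345,120:460],None,fx=2.3,fy=2.3,interpolation=cv2.INTER_CUBIC);cv2.imwrite('pics/w1c.png',a[:,:,::-1])
rects('w1.png',(170,230,245,325),110,.052)
for c in grays('w1.png',(170,230,245,325),110): 
    c=c.reshape(-1,2); q=c[c[:,1]<250]; print(q[[q[:,0].argmin(),q[:,0].argmax()]],ray('w1.png',q[[q[:,0].argmin(),q[:,0].argmax()]],.052))
print(ray('w1.png',[(141,202),(439,202)],.05))
E
```

```text
200 [107, 107, 106, 105, 107, 107, 102, 80, 42, 22, 21, 22, 19, 18, 20, 23, 20, 15, 17, 21, 21, 23, 24, 20, 23, 23, 21, 25, 31, 48, 49, 51, 51, 51, 49]
300 [223, 224, 223, 224, 224, 225, 207, 118, 35, 20, 22, 18, 20, 22, 18, 19, 20, 21, 23, 18, 26, 28, 41, 47, 56, 60, 60, 59, 58, 57, 60, 59, 58, 59, 60]
400 [221, 221, 221, 221, 221, 204, 131, 56, 21, 18, 19, 19, 19, 19, 18, 19, 22, 18, 21, 20, 22, 36, 44, 55, 66, 66, 67, 66, 65, 66, 65, 65, 66, 64, 65]
w1.png [574.9  67.6] [45.5 96.6] 79.2 px [209. 281.]
[[185 246]
 [228 249]] [[0.52346397 0.05552674 0.052     ]
 [0.53506415 0.0979587  0.052     ]]
[[0.46997666 0.02669176 0.05      ]
 [0.52580814 0.31493752 0.05      ]]
```

View pics/w1c.png

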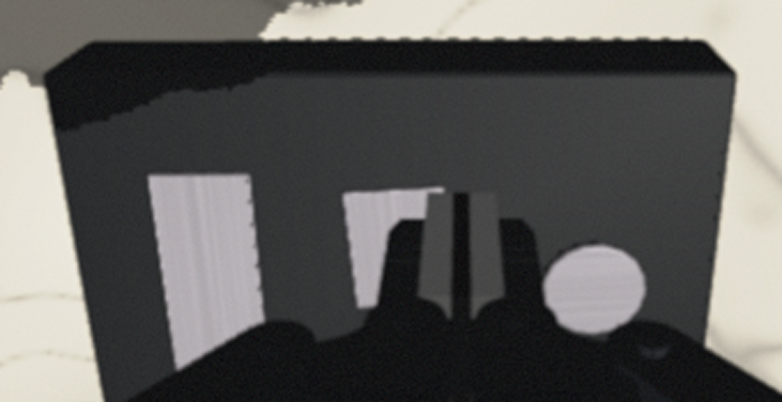

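Call:
servo_tool(increments=[{"x": 0.77, "y": -0.94, "z": -0.8, "ax": 0, "ay": 0, "az": 0, "claw": 1}, {"x": 0.77, "y": -0.94, "z": -0.8, "ax": 0, "ay": 0, "az": 0, "claw": 1}, {"x": 0.77, "y": -0.94, "z": -0.8, "ax": 0, "ay": 0, "az": 0, "claw": 1}, {"x": 0.77, "y": -0.94, "z": -0.8, "ax": 0, "ay": 0, "az": 0, "claw": 1}, {"x": 0.77, "y": -0.94, "z": -0.8, "ax": 0, "ay": 0, "az": 0, "claw": 1}])

```text
clock: 2.2
tcp_pos: [0.5687, 0.0918, 0.1475]
orientation: [-0.0, 0.092, 0.996, 0.0]
wrist_force: [0.3, 0.9, -0.5]
finger_gap: -0.0002
```

Call:
servo_tool(increments=[{"x": 0.77, "y": -0.92, "z": -0.8, "ax": 0, "ay": 0, "az": 0, "claw": 1}, {"x": 0, "y": 0, "z": -0.8, "ax": 0, "ay": 0, "az": 0, "claw": 1}, {"x": 0, "y": 0, "z": -0.8, "ax": 0, "ay": 0, "az": 0, "claw": 1}, {"x": 0, "y": 0, "z": 0, "ax": 0, "ay": 0, "az": 0, "claw": 1}])

```text
clock: 2.6
tcp_pos: [0.5851, 0.0693, 0.0852]
orientation: [-0.003, 0.093, 0.996, -0.0]
wrist_force: [-0.6, -0.1, 0.5]
finger_gap: -0.0003
```

Call:
servo_tool(increments=[{"x": 0.17, "y": -0.16, "z": -0.3, "ax": 0, "ay": 0, "az": 0, "claw": 1}, {"x": 0, "y": 0, "z": -0.15, "ax": 0, "ay": 0, "az": 0, "claw": 1}, {"x": 0, "y": 0, "z": 0, "ax": 0, "ay": 0, "az": 0, "claw": 1}])

```text
clock: 2.9
tcp_pos: [0.5925, 0.0648, 0.0774]
orientation: [0.0, 0.093, 0.996, 0.0]
wrist_force: [0.2, 0.1, -0.3]
finger_gap: -0.0001
```

Call:
servo_tool(increments=[{"x": 0, "y": 0, "z": -0.08, "ax": 0, "ay": 0, "az": 0, "claw": 1}, {"x": 0, "y": 0, "z": 0, "ax": 0, "ay": 0, "az": 0, "claw": 1}])

```text
clock: 3.1
tcp_pos: [0.5924, 0.0647, 0.0755]
orientation: [0.0, 0.093, 0.996, 0.0]
wrist_force: [-0.9, -0.9, 0.4]
finger_gap: 0.0002
```

Call:
servo_tool(increments=[{"x": 0, "y": 0, "z": -0.12, "ax": 0, "ay": 0, "az": 0, "claw": 1}, {"x": 0, "y": 0, "z": 0, "ax": 0, "ay": 0, "az": 0, "claw": 1}])

```text
clock: 3.3
tcp_pos: [0.5921, 0.0645, 0.0719]
orientation: [-0.0, 0.093, 0.996, 0.0]
wrist_force: [-0.2, 1.0, 0.0]
finger_gap: 0.0004
```

Call:
servo_tool(increments=[{"x": 0, "y": 0, "z": -0.06, "ax": 0, "ay": 0, "az": 0, "claw": 1}, {"x": 0, "y": 0, "z": 0, "ax": 0, "ay": 0, "az": 0, "claw": 1}])

```text
clock: 3.5
tcp_pos: [0.5921, 0.0645, 0.0704]
orientation: [-0.0, 0.093, 0.996, 0.0]
wrist_force: [-0.7, 0.5, 0.5]
finger_gap: 0.0
```

Call:
servo_tool(increments=[{"x": 0, "y": 0, "z": -0.04, "ax": 0, "ay": 0, "az": 0, "claw": 1}, {"x": 0, "y": 0, "z": 0, "ax": 0, "ay": 0, "az": 0, "claw": 1}])

```text
clock: 3.7
tcp_pos: [0.5922, 0.0645, 0.0694]
orientation: [-0.0, 0.093, 0.996, 0.0]
wrist_force: [-0.4, -0.8, 0.1]
finger_gap: 0.0
```

Call:
servo_tool(increments=[{"x": 0, "y": 0, "z": -0.03, "ax": 0, "ay": 0, "az": 0, "claw": 1}, {"x": 0, "y": 0, "z": 0, "ax": 0, "ay": 0, "az": 0, "claw": 1}])

```text
clock: 3.9
tcp_pos: [0.5924, 0.0645, 0.0691]
orientation: [0.0, 0.093, 0.996, 0.0]
wrist_force: [0.3, 0.3, 2.1]
finger_gap: -0.0003
```

Call:
servo_tool(increments=[{"x": 0, "y": 0, "z": -0.02, "ax": 0, "ay": 0, "az": 0, "claw": 1}, {"x": 0, "y": 0, "z": 0, "ax": 0, "ay": 0, "az": 0, "claw": 1}])

```text
clock: 4.1
tcp_pos: [0.5926, 0.0645, 0.0691]
orientation: [0.0, 0.093, 0.996, 0.0]
wrist_force: [-0.7, -0.5, 5.3]
finger_gap: -0.0002
```

Call:
servo_tool(increments=[{"x": 0, "y": 0, "z": -0.02, "ax": 0, "ay": 0, "az": 0, "claw": 1}, {"x": -0.1, "y": 0.02, "z": 0, "ax": 0, "ay": 0, "az": 0, "claw": 1}, {"x": -0.2, "y": 0.04, "z": 0, "ax": 0, "ay": 0, "az": 0, "claw": 1}, {"x": -0.2, "y": 0.04, "z": 0, "ax": 0, "ay": 0, "az": 0, "claw": 1}])

```text
clock: 4.5
tcp_pos: [0.5813, 0.0669, 0.0691]
orientation: [0.002, 0.093, 0.996, 0.0]
wrist_force: [1.6, -0.9, 5.8]
finger_gap: 0.0001
```

```bash
python3 - <<'E'
from m import *
snap('scene','s2.png');snap('side','d2.png'); s=env.get_state();print(s['tcp_pos'],s['wrist_force'])
rects('scene0.png',(340,206,390,280),80,.052)
rects('s2.png',(340,200,390,280),80,.052)
rects('side0.png',(316,165,374,188),80,.052)
rects('d2.png',(306,165,374,188),80,.052)
cv2.imwrite('pics/s2c.png',cv2.resize(load('s2.png')[0][180:310,300:510],None,fx=3,fy=3)[:,:,::-1])
E
```

```text
[0.58034101 0.06711528 0.06905153] [-0.23741886 -0.24534233  7.86368226]
scene0.png [581.4  68. ] [ 45.9 107.9] 79.0 px [367. 239.]
s2.png [607.4  63.6] [45.5 34.4] 79.1 px [370. 251.]
side0.png [581.9  65.3] [ 44.1 109.1] 79.4 px [346. 178.]
d2.png [541.4  73.8] [43.2 52.2] 76.7 px [330. 178.]
d2.png [609.4  61.4] [43.3 30.5] 76.7 px [358. 177.]
```

View pics/s2c.png

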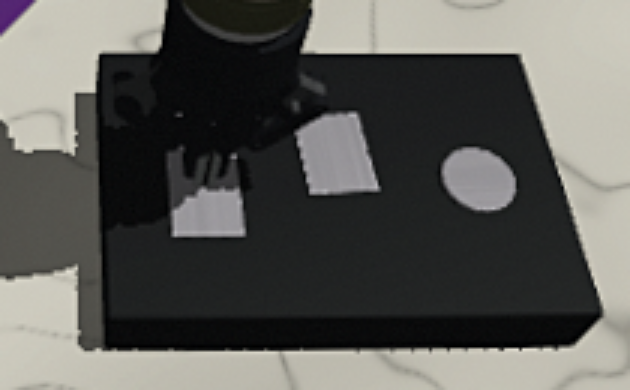

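View pics/d2.png

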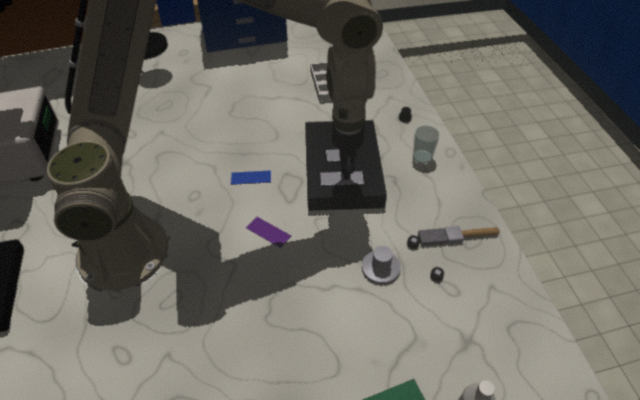

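The strip follows the fingers: its far end has moved about 10 mm, and the short strip at (412,231) is untouched. I'll continue the drag.

Call:
servo_tool(increments=[{"x": -0.2, "y": 0.04, "z": 0, "ax": 0, "ay": 0, "az": 0, "claw": 1}, {"x": -0.2, "y": 0.04, "z": 0, "ax": 0, "ay": 0, "az": 0, "claw": 1}, {"x": -0.2, "y": 0.04, "z": 0, "ax": 0, "ay": 0, "az": 0, "claw": 1}, {"x": -0.2, "y": 0.04, "z": 0, "ax": 0, "ay": 0, "az": 0, "claw": 1}])

```text
clock: 5.0
tcp_pos: [0.5611, 0.071, 0.0691]
orientation: [0.002, 0.093, 0.996, 0.0]
wrist_force: [1.0, -0.4, 6.2]
finger_gap: -0.0002
```

Call:
servo_tool(increments=[{"x": -0.2, "y": 0.04, "z": 0, "ax": 0, "ay": 0, "az": 0, "claw": 1}, {"x": -0.2, "y": 0.04, "z": 0, "ax": 0, "ay": 0, "az": 0, "claw": 1}, {"x": -0.2, "y": 0.04, "z": 0, "ax": 0, "ay": 0, "az": 0, "claw": 1}, {"x": -0.2, "y": 0.04, "z": 0, "ax": 0, "ay": 0, "az": 0, "claw": 1}])

```text
clock: 5.4
tcp_pos: [0.5412, 0.075, 0.0691]
orientation: [0.002, 0.093, 0.996, 0.0]
wrist_force: [0.6, -0.7, 6.5]
finger_gap: -0.0002
```

Call:
servo_tool(increments=[{"x": -0.2, "y": 0.04, "z": 0, "ax": 0, "ay": 0, "az": 0, "claw": 1}, {"x": -0.2, "y": 0.04, "z": 0, "ax": 0, "ay": 0, "az": 0, "claw": 1}, {"x": -0.2, "y": 0.04, "z": 0, "ax": 0, "ay": 0, "az": 0, "claw": 1}, {"x": -0.2, "y": 0.04, "z": 0, "ax": 0, "ay": 0, "az": 0, "claw": 1}])

```text
clock: 5.8
tcp_pos: [0.5212, 0.079, 0.0691]
orientation: [0.002, 0.093, 0.996, 0.0]
wrist_force: [1.7, 0.2, 6.7]
finger_gap: -0.0
```

```bash
python3 - <<'E'
from m import *
snap('scene','s3.png');snap('side','d3.png'); s=env.get_state();print(s['tcp_pos'],s['wrist_force'])
rects('s3.png',(340,190,390,280),80,.052)
rects('d3.png',(296,165,374,188),80,.052)
cv2.imwrite('pics/s3c.png',np.hstack([cv2.resize(load('s3.png')[0][170:300,320:450],(390,390)),cv2.resize(load('d3.png')[0][120:220,280:380],(390,390))])[:,:,::-1])
E
```

```text
[0.52041615 0.07915704 0.06904746] [-2.19935951  0.68591822  8.11753947]
s3.png [547.5  75.7] [46.2 33.4] 79.2 px [367. 224.]
d3.png [548.6  72. ] [43.2 30.9] 76.7 px [334. 177.]
d3.png [483.7  96. ] [80.9 54.4] 78.7 px [304. 176.]
```

View pics/s3c.png

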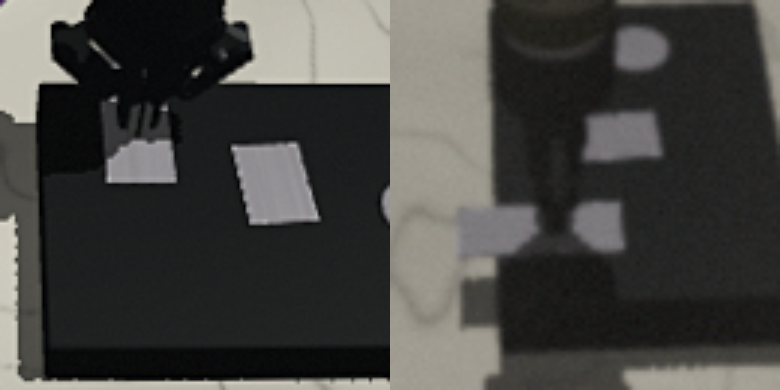

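The side view shows the near end over the edge by about 26 mm, lying straight. Another 16 mm is needed.

Call:
servo_tool(increments=[{"x": -0.2, "y": 0.04, "z": 0, "ax": 0, "ay": 0, "az": 0, "claw": 1}, {"x": -0.2, "y": 0.04, "z": 0, "ax": 0, "ay": 0, "az": 0, "claw": 1}, {"x": -0.2, "y": 0.04, "z": 0, "ax": 0, "ay": 0, "az": 0, "claw": 1}, {"x": -0.04, "y": 0.01, "z": 0, "ax": 0, "ay": 0, "az": 0, "claw": 1}, {"x": 0, "y": 0, "z": 0.0, "ax": 0, "ay": 0, "az": 0, "claw": 1}])

```text
clock: 6.4
tcp_pos: [0.5049, 0.0823, 0.069]
orientation: [0.002, 0.093, 0.996, 0.0]
wrist_force: [-0.2, -0.1, 6.5]
finger_gap: -0.0002
```

```bash
python3 - <<'E'
from m import *
snap('scene','s4.png');snap('side','d4.png'); s=env.get_state();print(s['tcp_pos'],s['wrist_force'])
rects('s4.png',(340,190,390,280),80,.052)
rects('d4.png',(296,165,374,188),80,.052)
cv2.imwrite('pics/s4c.png',np.hstack([cv2.resize(load('s4.png')[0][170:300,320:450],(390,390)),cv2.resize(load('d4.png')[0][120:220,280:380],(390,390))])[:,:,::-1])
E
```

```text
[0.5048751  0.08229905 0.06905846] [ 0.1433802  -1.51772335  8.15959748]
s4.png [530.8  78.8] [45.9 34.4] 79.2 px [366. 217.]
d4.png [533.6  75.6] [43.2 30.9] 76.8 px [328. 177.]
d4.png [476.1  97.5] [80.9 39. ] 78.7 px [302. 176.]
```

View pics/s4c.png

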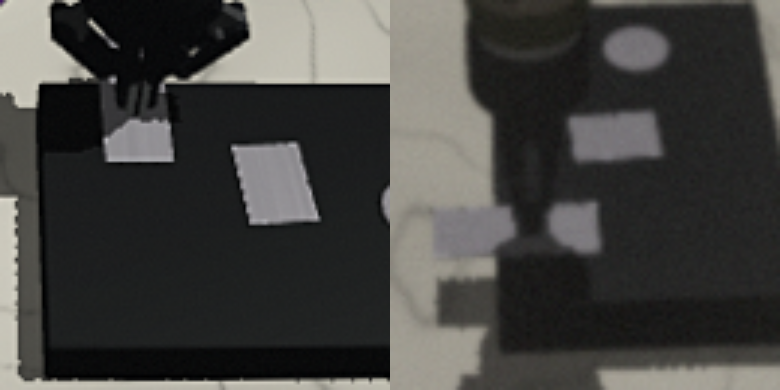

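The overhang is about 42 mm (38%), and the strip is straight and flat. I'll lift off, move over the overhang and open the gripper.

Call:
servo_tool(increments=[{"x": 0, "y": 0, "z": 0.6, "ax": 0, "ay": 0, "az": 0, "claw": 1}, {"x": 0, "y": 0, "z": 0.8, "ax": 0, "ay": 0, "az": 0, "claw": 1}, {"x": -0.4, "y": 0.07, "z": 0.8, "ax": 0, "ay": 0, "az": 0, "claw": 0}, {"x": -0.6, "y": 0.11, "z": 0, "ax": 0, "ay": 0, "az": 0, "claw": 0}, {"x": -0.67, "y": 0.12, "z": 0, "ax": 0, "ay": 0, "az": 0, "claw": 0}])

```text
clock: 7.0
tcp_pos: [0.462, 0.0898, 0.1233]
orientation: [0.001, 0.093, 0.996, 0.0]
wrist_force: [-0.0, -0.0, 0.2]
finger_gap: 0.0435
```

Call:
servo_tool(increments=[{"x": 0, "y": 0, "z": 0, "ax": 0, "ay": 0, "az": 0, "claw": 0}, {"x": 0, "y": 0, "z": 0, "ax": 0, "ay": 0, "az": 0, "claw": 0}])

```text
clock: 7.2
tcp_pos: [0.462, 0.0898, 0.1228]
orientation: [0.0, 0.093, 0.996, 0.0]
wrist_force: [-0.3, -0.1, 0.2]
finger_gap: 0.0723
```

```bash
python3 - <<'E'
from m import *
snap('wrist','w5.png');snap('side','d5.png');snap('scene','s5.png'); s=env.get_state();print(s['tcp_pos'],s['wrist_force'])
rects('d5.png',(296,165,374,188),80,.052)
rects('s5.png',(340,190,390,280),80,.052)
cv2.imwrite('pics/d5c.png',np.hstack([cv2.resize(load('s5.png')[0][170:300,320:450],(390,390)),cv2.resize(load('d5.png')[0][120:220,280:380],(390,390))])[:,:,::-1])
E
```

```text
[0.46277806 0.08964903 0.12277597] [ 0.17062642 -0.14949152 -0.37709623]
d5.png [507.   80.9] [83.1 89.9] 64.3 px [313. 178.]
s5.png [507.   87.3] [105.5  84.4] 79.3 px [365. 202.]
```

View pics/d5c.png

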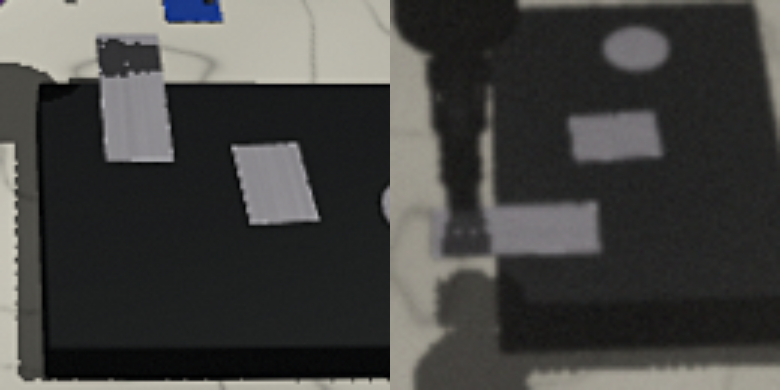

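View pics/w5.png

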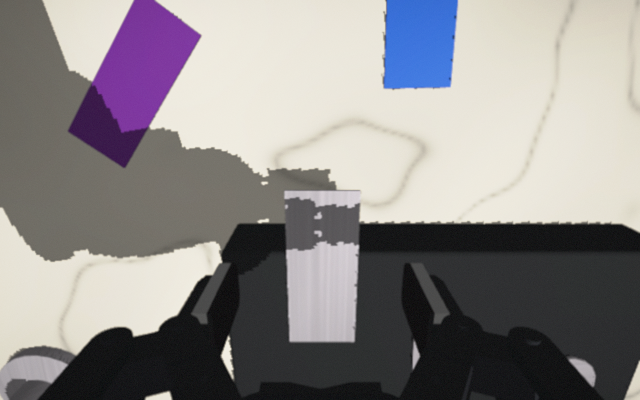

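The wrist view shows the whole strip: its corners are near (284,191), (360,191), (355,342) and (289,342), centred between the jaws, and the slab edge is at row ≈251. I'll check the pose.

```bash
python3 - <<'E'
from m import *
P=ray('w5.png',[(284,191),(360,191),(355,342),(289,342)],.052)[:,:2]
u=np.array([.982,-.189]);v=np.array([.189,.982])
print(P.round(4).tolist(),'s',(P@u).round(4),'t',(P@v).round(4))
E_=ray('w5.png',[(242,251),(610,252)],.05)[:,:2];print('edge',(E_@u).round(4))
t=env.get_state();p=t['tcp_pos'][:2];print('tcp s,t',p@u,p@v,t['clock'])
im=load('w5.png')[0];
for x in(390,500,250):print(im[235:262,x].mean(1).round().astype(int).tolist())
E
```

```text
[[0.4363, 0.0722], [0.4446, 0.1163], [0.5529, 0.0965], [0.5443, 0.0515]] s [0.4148 0.4146 0.5247 0.5248] t [0.1534 0.1982 0.1993 0.1534]
edge [0.4554 0.4559]
tcp s,t 0.437504385460503 0.17550040059589728 7.35
[20, 21, 23, 20, 22, 24, 25, 18, 23, 24, 20, 22, 23, 21, 19, 23, 29, 34, 40, 45, 46, 50, 50, 51, 49, 51, 47]
[21, 18, 20, 23, 23, 21, 23, 23, 22, 21, 24, 18, 21, 23, 22, 23, 33, 37, 38, 45, 46, 49, 49, 50, 49, 49, 48]
[22, 21, 15, 23, 20, 23, 19, 22, 21, 24, 21, 21, 22, 24, 21, 21, 24, 23, 21, 23, 24, 25, 19, 25, 24, 18, 22]
```

Overhang is 41–42 mm and the TCP is on the strip's axis 23 mm from its end. I'll descend, check and close.

Call:
servo_tool(increments=[{"x": 0, "y": 0, "z": -0.7, "ax": 0, "ay": 0, "az": 0, "claw": 0}, {"x": 0, "y": 0, "z": -0.7, "ax": 0, "ay": 0, "az": 0, "claw": 0}, {"x": 0, "y": 0, "z": -0.7, "ax": 0, "ay": 0, "az": 0, "claw": 0}, {"x": 0, "y": 0, "z": -0.5, "ax": 0, "ay": 0, "az": 0, "claw": 0}, {"x": 0, "y": 0, "z": -0.4, "ax": 0, "ay": 0, "az": 0, "claw": 0}])

```text
clock: 7.85
tcp_pos: [0.4622, 0.0896, 0.0467]
orientation: [-0.0, 0.093, 0.996, -0.0]
wrist_force: [0.7, 0.2, 0.3]
finger_gap: 0.0855
```

Call:
servo_tool(increments=[{"x": 0, "y": 0, "z": -0.06, "ax": 0, "ay": 0, "az": 0, "claw": 0}, {"x": 0, "y": 0, "z": 0, "ax": 0, "ay": 0, "az": 0, "claw": 0}])

```text
clock: 8.05
tcp_pos: [0.4622, 0.0897, 0.0462]
orientation: [-0.0, 0.093, 0.996, 0.0]
wrist_force: [0.5, 0.0, -0.4]
finger_gap: 0.0855
```

```bash
python3 - <<'E'
from m import *
s=env.get_state();print(s['tcp_pos'],s['wrist_force'],s['finger_gap'])
snap('wrist','w6.png');snap('side','d6.png')
cv2.imwrite('pics/w6c.png',np.hstack([cv2.resize(load('w6.png')[0],(400,250)),cv2.resize(load('d6.png')[0][120:220,280:380],(250,250))])[:,:,::-1])
E
```

```text
[0.46216692 0.08969696 0.04617359] [ 0.46032578  0.02790191 -0.37364852] 0.08547676812449126
```

View pics/w6c.png

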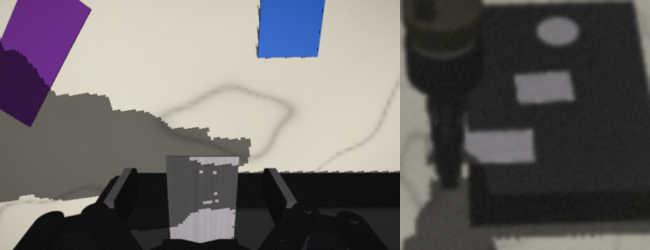

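The jaws straddle the strip symmetrically in front of the slab. Closing now.

Call:
servo_tool(increments=[{"x": 0, "y": 0, "z": 0, "ax": 0, "ay": 0, "az": 0, "claw": 0.35}, {"x": 0, "y": 0, "z": 0, "ax": 0, "ay": 0, "az": 0, "claw": 0.4}, {"x": 0, "y": 0, "z": 0, "ax": 0, "ay": 0, "az": 0, "claw": 0.45}, {"x": 0, "y": 0, "z": 0, "ax": 0, "ay": 0, "az": 0, "claw": 0.6}, {"x": 0, "y": 0, "z": 0, "ax": 0, "ay": 0, "az": 0, "claw": 0.8}], newtons=60)

```text
clock: 8.65
tcp_pos: [0.4623, 0.0898, 0.0467]
orientation: [0.0, 0.093, 0.996, 0.0]
wrist_force: [-1.5, 0.3, 4.0]
finger_gap: 0.0423
```

Call:
servo_tool(increments=[{"x": 0, "y": 0, "z": 0, "ax": 0, "ay": 0, "az": 0, "claw": 1}, {"x": 0, "y": 0, "z": 0, "ax": 0, "ay": 0, "az": 0, "claw": 1}, {"x": 0, "y": 0, "z": 0, "ax": 0, "ay": 0, "az": 0, "claw": 1}])

```text
clock: 8.95
tcp_pos: [0.4623, 0.0898, 0.0466]
orientation: [0.0, 0.093, 0.996, 0.0]
wrist_force: [-0.6, -0.1, 5.2]
finger_gap: 0.0424
```

```bash
python3 - <<'E'
from m import *
snap('wrist','w7.png');snap('side','d7.png')
s=env.get_state();print(s['tcp_pos'],s['wrist_force'],s['finger_gap'])
cv2.imwrite('pics/w7c.png',np.hstack([cv2.resize(load('w7.png')[0],(400,250)),cv2.resize(load('d7.png')[0][120:220,280:380],(250,250))])[:,:,::-1])
E
```

```text
[0.46223982 0.08978154 0.04655454] [-1.45340259  0.54927934  5.03294557] 0.04225439717259754
```

View pics/w7c.png

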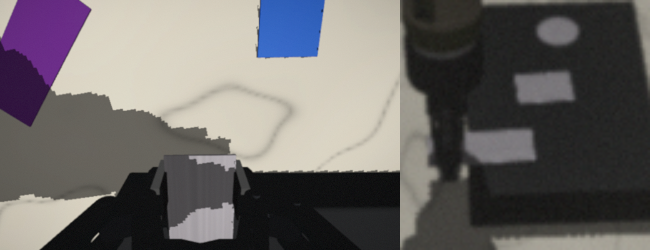

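Call:
servo_tool(increments=[{"x": 0, "y": 0, "z": 0.1, "ax": 0, "ay": 0, "az": 0, "claw": 1}, {"x": 0, "y": 0, "z": 0.2, "ax": 0, "ay": 0, "az": 0, "claw": 1}, {"x": 0, "y": 0, "z": 0.4, "ax": 0, "ay": 0, "az": 0, "claw": 1}, {"x": 0, "y": 0, "z": 0.4, "ax": 0, "ay": 0, "az": 0, "claw": 1}, {"x": 0, "y": 0, "z": 0, "ax": 0, "ay": 0, "az": 0, "claw": 1}])

```text
clock: 9.55
tcp_pos: [0.4634, 0.0898, 0.0756]
orientation: [0.002, 0.093, 0.996, 0.0]
wrist_force: [0.9, -1.0, -0.4]
finger_gap: 0.0427
```

```bash
python3 - <<'E'
from m import *
snap('wrist','w8.png');snap('side','d8.png');snap('scene','s8.png')
s=env.get_state();print(s['tcp_pos'],s['wrist_force'],s['ft_torque'],s['finger_gap'])
cv2.imwrite('pics/w8c.png',np.hstack([cv2.resize(load('w8.png')[0],(400,250)),cv2.resize(load('d8.png')[0][120:220,280:380],(250,250))])[:,:,::-1])
cv2.imwrite('pics/s8c.png',cv2.resize(load('s8.png')[0][140:300,300:500],None,fx=3,fy=3,interpolation=cv2.INTER_CUBIC)[:,:,::-1])
E
```

```text
[0.46210449 0.08975031 0.0739756 ] [-0.47080045  0.0452389  -0.58225273] [ 0.04298615  0.00645434 -0.01592045] 0.04244295220319974
```

View pics/w8c.png

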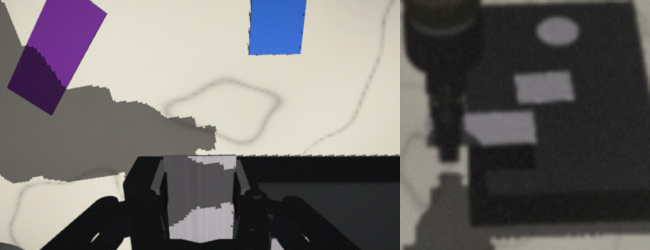

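View pics/s8c.png

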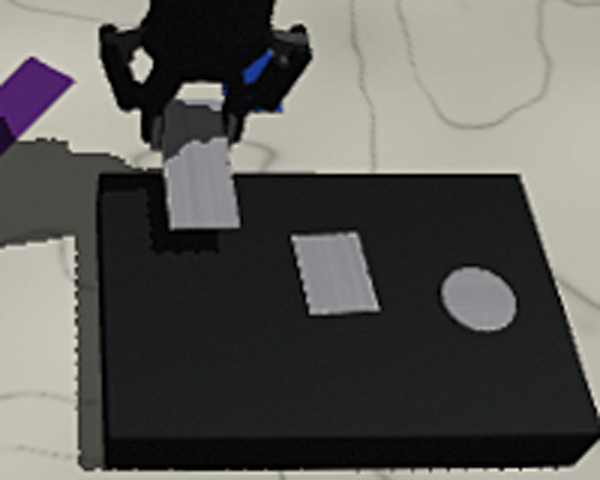

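The strip is held and clear of the slab. I'll triangulate its far corners to check its tilt.

```bash
python3 - <<'E'
from m import *
u=np.array([.982,-.189]);v=np.array([.189,.982])
for f,roi in(('s8.png',(345,180,390,220)),('d8.png',(300,158,345,182))):
    for c in grays(f,roi,80):
        c=c.reshape(-1,2);r=cv2.boxPoints(cv2.minAreaRect(c));print(f,len(c),c.min(0),c.max(0),r.round(1).tolist())
def tri(a,b):
    L=[]
    for f,p in(('s8.png',a),('d8.png',b)):
        _,K,d,T=load(f);L.append((T[:3],cv2.undistortPoints(np.array([[p]],float),K,d).reshape(2,1)))
    X=cv2.triangulatePoints(L[0][0],L[1][0],L[0][1],L[1][1]);return (X[:3]/X[3]).ravel().round(4)
for a,b in(((356.5,216.3),(334,177.2)),((379.7,215.7),(334,164.8))): X=tri(a,b);print(X,X[:2]@u,X[:2]@v)
# line of far edge at several assumed z
for z in(.07,.075,.08,.085): print(z,(ray('s8.png',[(368,216)],z)[0][:2]@u).round(4),(ray('d8.png',[(334,171)],z)[0][:2]@u).round(4))
cv2.imwrite('pics/d8c.png',np.hstack([cv2.resize(load('d8.png')[0][150:200,290:345],(550,500),interpolation=cv2.INTER_NEAREST)])[:,:,::-1])
E
```

```text
s8.png 173 [345 180] [389 216] [[345.0, 180.0], [389.0, 180.0], [389.0, 216.0], [345.0, 216.0]]
d8.png 71 [305 165] [334 177] [[305.0, 165.0], [334.0, 165.0], [334.0, 177.0], [305.0, 177.0]]
[0.5452 0.0535 0.0756] 0.5252749 0.1555798
[0.5551 0.096  0.0782] 0.5269642 0.1991859
0.07 0.5192 0.5279
0.075 0.5227 0.5275
0.08 0.5262 0.5271
0.085 0.5297 0.5267
```

View pics/d8c.png

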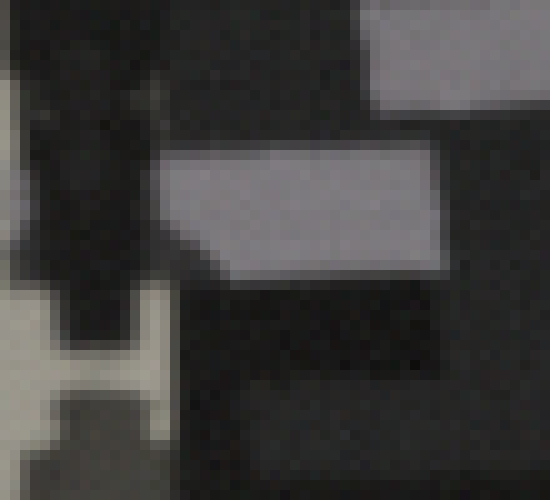

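The far end is at z ≈0.077–0.080 against an expected 0.0795, so the strip is level. Its centre is 33 mm ahead of the TCP. I'll carry it high, past the anvil, so the wrist camera can re-measure the anvil.

Call:
servo_tool(increments=[{"x": 0, "y": 0, "z": 0.8, "ax": 0, "ay": 0, "az": 0, "claw": 1}, {"x": 0.3, "y": -0.4, "z": 0.9, "ax": 0, "ay": 0, "az": 0, "claw": 1}, {"x": 0.6, "y": -0.8, "z": 0.9, "ax": 0, "ay": 0, "az": 0, "claw": 1}, {"x": 0.7, "y": -0.9, "z": 0.9, "ax": 0, "ay": 0, "az": 0, "claw": 1}, {"x": 0.7, "y": -0.9, "z": 0.9, "ax": 0, "ay": 0, "az": 0, "claw": 1}])

```text
clock: 10.2
tcp_pos: [0.5196, 0.0142, 0.1843]
orientation: [-0.0, 0.093, 0.996, 0.0]
wrist_force: [1.6, 0.5, -1.2]
finger_gap: 0.0422
```

Call:
servo_tool(increments=[{"x": 0.7, "y": -0.9, "z": 0.9, "ax": 0, "ay": 0, "az": 0, "claw": 1}, {"x": 0.7, "y": -0.9, "z": 0.5, "ax": 0, "ay": 0, "az": 0, "claw": 1}, {"x": 0.7, "y": -0.9, "z": 0, "ax": 0, "ay": 0, "az": 0, "claw": 1}, {"x": 0.7, "y": -0.9, "z": 0, "ax": 0, "ay": 0, "az": 0, "claw": 1}, {"x": 0.7, "y": -0.9, "z": 0, "ax": 0, "ay": 0, "az": 0, "claw": 1}])

```text
clock: 10.7
tcp_pos: [0.6074, -0.0987, 0.2183]
orientation: [-0.0, 0.093, 0.996, 0.0]
wrist_force: [0.4, 0.7, -0.3]
finger_gap: 0.0425
```

Call:
servo_tool(increments=[{"x": 0.7, "y": -0.9, "z": 0, "ax": 0, "ay": 0, "az": 0, "claw": 1}, {"x": 0.7, "y": -0.9, "z": 0, "ax": 0, "ay": 0, "az": 0, "claw": 1}, {"x": 0.7, "y": -0.9, "z": 0, "ax": 0, "ay": 0, "az": 0, "claw": 1}, {"x": 0, "y": 0, "z": 0, "ax": 0, "ay": 0, "az": 0, "claw": 1}, {"x": 0, "y": 0, "z": 0, "ax": 0, "ay": 0, "az": 0, "claw": 1}])

```text
clock: 11.2
tcp_pos: [0.6592, -0.1656, 0.2174]
orientation: [-0.001, 0.093, 0.996, 0.0]
wrist_force: [-0.8, 0.6, -1.0]
finger_gap: 0.0427
```

```bash
python3 - <<'E'
from m import *
snap('wrist','w9.png');snap('side','d9.png')
s=env.get_state();print(s['tcp_pos'],s['orientation'],s['wrist_force'],s['finger_gap'])
E
```

```text
[ 0.65882978 -0.16451493  0.21826283] [-7.70303428e-04  9.27892481e-02  9.95685412e-01  3.50613140e-04] [-0.48511099  0.64419885 -0.93919142] 0.04256332606201377
```

View pics/w9.png

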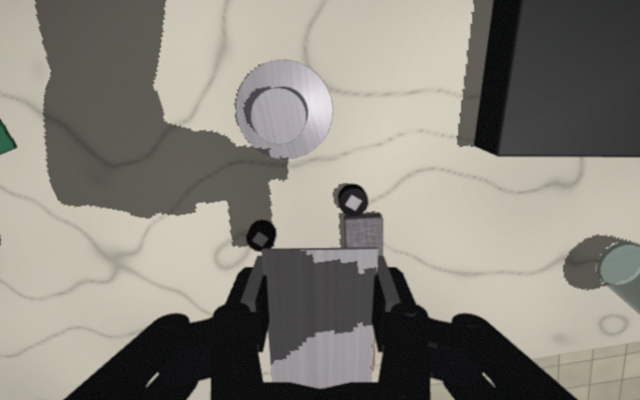

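View pics/d9.png

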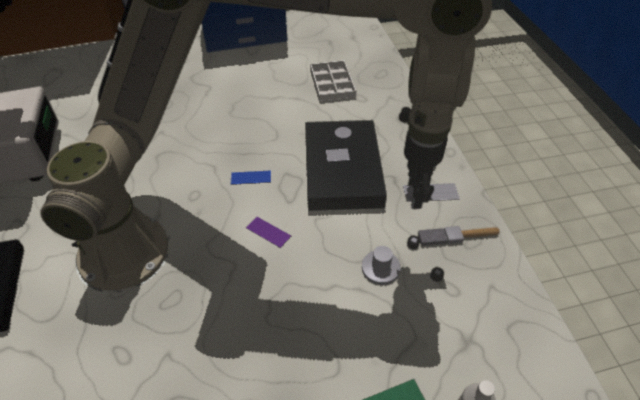

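The wrist view shows the anvil unobstructed: the top disc is near (278,115) and the foot outline is around (284,108).

```bash
python3 - <<'E'
from m import *
im=load('w9.png')[0]
a=cv2.resize(im[50:170,225:345],None,fx=5,fy=5,interpolation=cv2.INTER_NEAREST)
t=np.linspace(0,2*np.pi,90)
c=ray('w9.png',[(279,115)],.06)[0];print(c)
for cc,col in(((.598,-.1895),(255,0,0)),((c[0],c[1]),(0,255,0))):
  for h,r in((.06,.022),(.016,.045)):
    p=(proj('w9.png',np.c_[cc[0]+r*np.cos(t),cc[1]+r*np.sin(t),0*t+h])-[225,50]+.5)*5
    cv2.polylines(a,[p.astype(int)],True,col,1)
    print(cc,h,(p.min(0)/5+[225,50]).round(1),(p.max(0)/5+[225,50]).round(1))
cv2.imwrite('pics/w9c.png',a[:,:,::-1])
E
```

```text
[ 0.59598594 -0.18730907  0.06      ]
(0.598, -0.1895) 0.06 [249.6  89.6] [305.1 146.1]
(0.598, -0.1895) 0.016 [233.6  60.9] [332.2 161.9]
(np.float64(0.5959859446302722), np.float64(-0.1873090744759794)) 0.06 [251.7  86.4] [307.3 143.2]
(np.float64(0.5959859446302722), np.float64(-0.1873090744759794)) 0.016 [235.3  58. ] [334.2 159.4]
```

View pics/w9c.png

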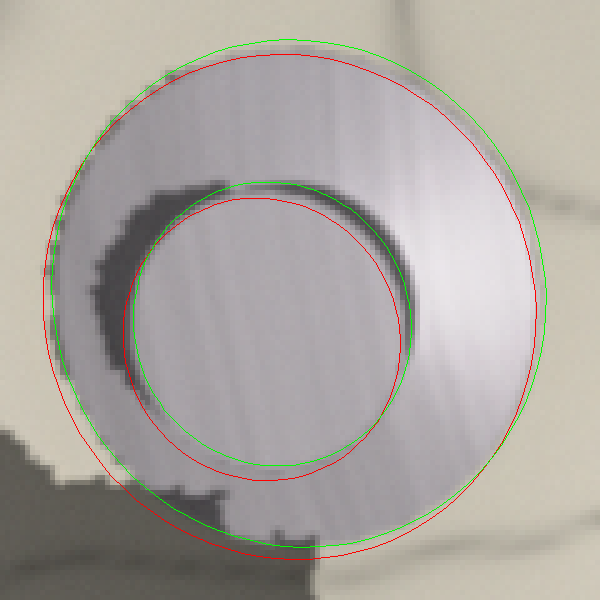

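```bash
python3 - <<'E'
from m import *
u=np.array([.982,-.189]);v=np.array([.189,.982])
s=env.get_state();p=s['tcp_pos'];z=p[2]-.0466+.052
for q in([(262,249),(380,248)],[(271,383),(374,383)]):
    P=ray('w9.png',q,z)[:,:2]-p[:2];print('ds',(P@u).round(4),'dt',(P@v).round(4))
d=np.array([.5639,-.1818])-p[:2];print(s['clock'],p,d/.025)
E
```

```text
ds [-0.0228 -0.0232] dt [-0.024  0.021]
ds [0.0436 0.0435] dt [-0.0236  0.0223]
11.3 [ 0.65882978 -0.16451493  0.21826283] [-3.79719107 -0.69140266]
```

Call:
servo_tool(increments=[{"x": -0.4, "y": -0.07, "z": -0.3, "ax": 0, "ay": 0, "az": 0, "claw": 1}, {"x": -0.8, "y": -0.14, "z": -0.6, "ax": 0, "ay": 0, "az": 0, "claw": 1}, {"x": -0.8, "y": -0.14, "z": -0.6, "ax": 0, "ay": 0, "az": 0, "claw": 1}, {"x": -0.8, "y": -0.14, "z": -0.6, "ax": 0, "ay": 0, "az": 0, "claw": 1}, {"x": -0.6, "y": -0.11, "z": -0.6, "ax": 0, "ay": 0, "az": 0, "claw": 1}])

```text
clock: 11.8
tcp_pos: [0.5728, -0.179, 0.1513]
orientation: [-0.0, 0.092, 0.996, 0.0]
wrist_force: [1.3, -0.8, -1.4]
finger_gap: 0.0424
```

Call:
servo_tool(increments=[{"x": -0.37, "y": -0.07, "z": -0.6, "ax": 0, "ay": 0, "az": 0, "claw": 1}, {"x": 0, "y": 0, "z": -0.7, "ax": 0, "ay": 0, "az": 0, "claw": 1}, {"x": 0, "y": 0, "z": -0.7, "ax": 0, "ay": 0, "az": 0, "claw": 1}, {"x": 0, "y": 0, "z": -0.5, "ax": 0, "ay": 0, "az": 0, "claw": 1}, {"x": 0, "y": 0, "z": 0, "ax": 0, "ay": 0, "az": 0, "claw": 1}])

```text
clock: 12.3
tcp_pos: [0.5637, -0.1806, 0.0872]
orientation: [-0.002, 0.093, 0.996, 0.001]
wrist_force: [0.2, 0.6, -0.8]
finger_gap: 0.0425
```

Call:
servo_tool(increments=[{"x": 0, "y": 0, "z": 0, "ax": 0, "ay": 0, "az": 0, "claw": 1}])

```text
clock: 12.4
tcp_pos: [0.5653, -0.1816, 0.0892]
orientation: [0.0, 0.093, 0.996, 0.0]
wrist_force: [-0.4, -0.2, -1.3]
finger_gap: 0.0425
```

```bash
python3 - <<'E'
from m import *
snap('scene','s10.png');snap('side','d10.png')
s=env.get_state();print(s['tcp_pos'],s['orientation'],s['wrist_force'],s['finger_gap'])
cv2.imwrite('pics/s10c.png',np.hstack([cv2.resize(load('s10.png')[0][190:320,180:310],(390,390)),cv2.resize(load('d10.png')[0][200:300,320:420],(390,390))])[:,:,::-1])
E
```

```text
[ 0.5659658  -0.18207285  0.08990992] [ 8.40424559e-04  9.28134451e-02  9.95683132e-01 -2.41256504e-04] [ 0.5678352  -0.10847824 -1.36315436] 0.04262967549850844
```

View pics/s10c.png

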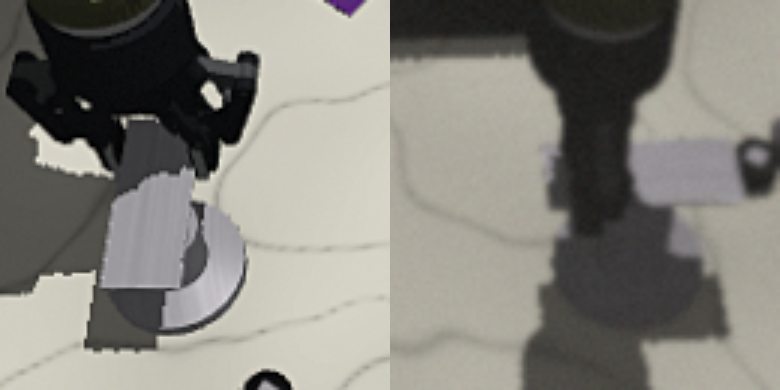

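Call:
servo_tool(increments=[{"x": -0.04, "y": 0.02, "z": -0.4, "ax": 0, "ay": 0, "az": 0, "claw": 1}, {"x": 0, "y": 0, "z": -0.4, "ax": 0, "ay": 0, "az": 0, "claw": 1}, {"x": 0, "y": 0, "z": -0.2, "ax": 0, "ay": 0, "az": 0, "claw": 1}, {"x": 0, "y": 0, "z": 0, "ax": 0, "ay": 0, "az": 0, "claw": 1}, {"x": 0, "y": 0, "z": 0, "ax": 0, "ay": 0, "az": 0, "claw": 1}])

```text
clock: 13.0
tcp_pos: [0.5641, -0.1815, 0.0635]
orientation: [-0.0, 0.093, 0.996, 0.0]
wrist_force: [-0.5, -0.2, -0.8]
finger_gap: 0.0427
```

```bash
python3 - <<'E'
from m import *
snap('scene','s11.png');snap('side','d11.png')
s=env.get_state();print(s['tcp_pos'],s['orientation'],s['wrist_force'],s['finger_gap'])
cv2.imwrite('pics/s11c.png',np.hstack([cv2.resize(load('s11.png')[0][220:300,190:270],(400,400),interpolation=cv2.INTER_NEAREST),cv2.resize(load('d11.png')[0][220:290,350:420],(400,400),interpolation=cv2.INTER_NEAREST)])[:,:,::-1])
E
```

```text
[ 0.56447415 -0.18163651  0.06402813] [ 1.96533153e-04  9.30425157e-02  9.95662117e-01 -1.99309618e-05] [ 0.30321062 -0.29320025 -0.89996914] 0.042690809109652554
```

View pics/s11c.png

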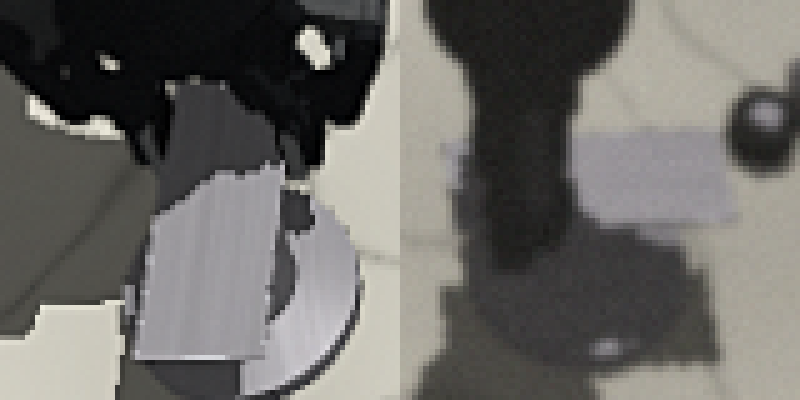

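```bash
python3 - <<'E'
from m import *
u=np.array([.982,-.189]);v=np.array([.189,.982]);p=np.array([.5645,-.1816])
for z in(.060,.065,.0694,.074):
    a=ray('s11.png',[(217,291.4),(243,291.4)],z)[:,:2]-p;b=ray('d11.png',[(409.2,258.5),(407.4,242.8)],z)[:,:2]-p
    print(z,(a@u).round(4),(a@v).round(4),(b@u).round(4),(b@v).round(4))
E
```

```text
0.06 [0.0834 0.0829] [-0.0211  0.0241] [0.0915 0.0942] [-0.0183  0.0252]
0.065 [0.0856 0.0851] [-0.0196  0.0251] [0.0903 0.0929] [-0.0217  0.0215]
0.0694 [0.0874 0.0869] [-0.0184  0.026 ] [0.0892 0.0918] [-0.0247  0.0183]
0.074 [0.0894 0.0889] [-0.0171  0.027 ] [0.0881 0.0907] [-0.0279  0.0149]
```

The strip is level: at the expected height the far end reads 87 mm ahead of the TCP, as it should. I'll lower it to contact in small steps.

Call:
servo_tool(increments=[{"x": 0, "y": 0, "z": -0.12, "ax": 0, "ay": 0, "az": 0, "claw": 1}, {"x": 0, "y": 0, "z": -0.08, "ax": 0, "ay": 0, "az": 0, "claw": 1}, {"x": 0, "y": 0, "z": 0, "ax": 0, "ay": 0, "az": 0, "claw": 1}])

```text
clock: 13.4
tcp_pos: [0.564, -0.1814, 0.0585]
orientation: [-0.0, 0.093, 0.996, 0.0]
wrist_force: [0.8, 0.9, -1.9]
finger_gap: 0.0423
```

Call:
servo_tool(increments=[{"x": 0, "y": 0, "z": -0.04, "ax": 0, "ay": 0, "az": 0, "claw": 1}, {"x": 0, "y": 0, "z": 0, "ax": 0, "ay": 0, "az": 0, "claw": 1}])

```text
clock: 13.6
tcp_pos: [0.5642, -0.1815, 0.0577]
orientation: [-0.0, 0.093, 0.996, 0.0]
wrist_force: [0.1, -0.3, -1.1]
finger_gap: 0.0425
```

Call:
servo_tool(increments=[{"x": 0, "y": 0, "z": -0.03, "ax": 0, "ay": 0, "az": 0, "claw": 1}, {"x": 0, "y": 0, "z": 0, "ax": 0, "ay": 0, "az": 0, "claw": 1}])

```text
clock: 13.8
tcp_pos: [0.5644, -0.1816, 0.0572]
orientation: [0.0, 0.093, 0.996, -0.0]
wrist_force: [-0.6, 0.4, -0.1]
finger_gap: 0.0425
```

Call:
servo_tool(increments=[{"x": 0, "y": 0, "z": -0.02, "ax": 0, "ay": 0, "az": 0, "claw": 1}, {"x": 0, "y": 0, "z": 0, "ax": 0, "ay": 0, "az": 0, "claw": 1}])

```text
clock: 14.0
tcp_pos: [0.5644, -0.1816, 0.057]
orientation: [0.0, 0.093, 0.996, -0.0]
wrist_force: [-1.6, 0.6, 3.7]
finger_gap: 0.0422
```

Call:
servo_tool(increments=[{"x": 0, "y": 0, "z": -0.02, "ax": 0, "ay": 0, "az": 0, "claw": 1}, {"x": 0, "y": 0, "z": 0, "ax": 0, "ay": 0, "az": 0, "claw": 1}])

```text
clock: 14.2
tcp_pos: [0.5645, -0.1816, 0.0568]
orientation: [0.0, 0.093, 0.996, -0.0]
wrist_force: [-2.2, 1.0, 6.1]
finger_gap: 0.0417
```

Call:
servo_tool(increments=[{"x": 0, "y": 0, "z": 0.02, "ax": 0, "ay": 0, "az": 0, "claw": 1}, {"x": 0, "y": 0, "z": 0, "ax": 0, "ay": 0, "az": 0, "claw": 1}], newtons=20)

```text
clock: 14.4
tcp_pos: [0.5644, -0.1816, 0.057]
orientation: [0.0, 0.093, 0.996, -0.0]
wrist_force: [-1.8, 0.3, 4.3]
finger_gap: 0.0424
```

Call:
servo_tool(increments=[{"x": 0, "y": 0, "z": 0, "ax": 0, "ay": 0, "az": 0, "claw": 0.44}, {"x": 0, "y": 0, "z": 0, "ax": 0, "ay": 0, "az": 0, "claw": 0.4}, {"x": 0, "y": 0, "z": 0, "ax": 0, "ay": 0, "az": 0, "claw": 0.35}, {"x": 0, "y": 0, "z": 0, "ax": 0, "ay": 0, "az": 0, "claw": 0.3}])

```text
clock: 14.8
tcp_pos: [0.5642, -0.1815, 0.0563]
orientation: [-0.0, 0.093, 0.996, 0.0]
wrist_force: [0.3, -0.3, 0.4]
finger_gap: 0.06
```

```bash
python3 - <<'E'
from m import *
snap('scene','s12.png');snap('side','d12.png');snap('wrist','w12.png')
s=env.get_state();print(s['tcp_pos'],s['wrist_force'],s['finger_gap'])
cv2.imwrite('pics/s12c.png',np.hstack([cv2.resize(load('s12.png')[0][220:300,190:270],(400,400)),cv2.resize(load('d12.png')[0][220:290,350:420],(400,400))])[:,:,::-1])
E
```

```text
[ 0.56423594 -0.18148372  0.05643734] [ 0.20337974 -0.70781299 -0.58740102] 0.05968464842737019
```

View pics/s12c.png

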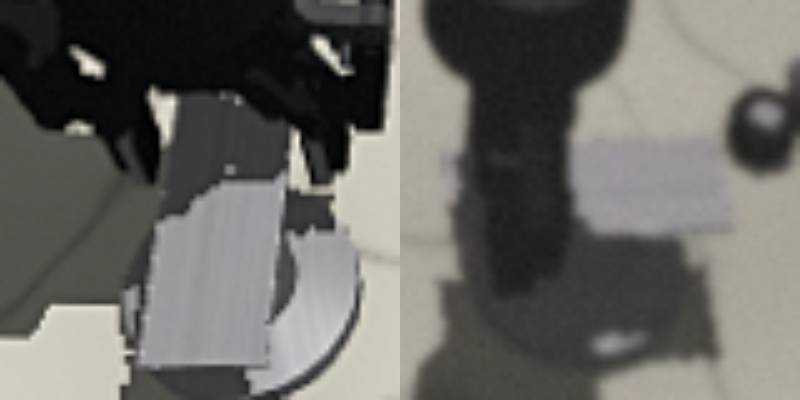

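View pics/w12.png

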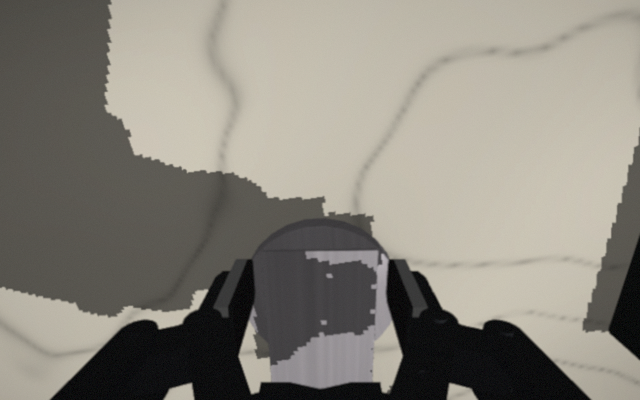

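The strip is released and resting on the anvil. I'll open fully, rise straight up and look.

Call:
servo_tool(increments=[{"x": 0, "y": 0, "z": 0, "ax": 0, "ay": 0, "az": 0, "claw": 0}, {"x": 0, "y": 0, "z": 0, "ax": 0, "ay": 0, "az": 0, "claw": 0}, {"x": 0, "y": 0, "z": 0, "ax": 0, "ay": 0, "az": 0, "claw": 0}, {"x": 0, "y": 0, "z": 0.2, "ax": 0, "ay": 0, "az": 0, "claw": 0}, {"x": 0, "y": 0, "z": 0.4, "ax": 0, "ay": 0, "az": 0, "claw": 0}])

```text
clock: 15.45
tcp_pos: [0.5637, -0.1812, 0.0714]
orientation: [-0.001, 0.093, 0.996, 0.0]
wrist_force: [0.3, -0.3, 0.1]
finger_gap: 0.0855
```

Call:
servo_tool(increments=[{"x": 0, "y": 0, "z": 0.8, "ax": 0, "ay": 0, "az": 0, "claw": 0}, {"x": 0, "y": 0, "z": 1, "ax": 0, "ay": 0, "az": 0, "claw": 0}, {"x": 0, "y": 0, "z": 1, "ax": 0, "ay": 0, "az": 0, "claw": 0}, {"x": 0, "y": 0, "z": 1, "ax": 0, "ay": 0, "az": 0, "claw": 0}, {"x": 0.8, "y": 0, "z": 1, "ax": 0, "ay": 0, "az": 0, "claw": 0}])

```text
clock: 15.95
tcp_pos: [0.5828, -0.1813, 0.1939]
orientation: [-0.0, 0.093, 0.996, 0.0]
wrist_force: [1.2, 0.1, 0.1]
finger_gap: 0.0859
```

Call:
servo_tool(increments=[{"x": 0.8, "y": 0, "z": 0.4, "ax": 0, "ay": 0, "az": 0, "claw": 0}, {"x": 0.8, "y": 0, "z": 0, "ax": 0, "ay": 0, "az": 0, "claw": 0}, {"x": 0.8, "y": 0, "z": 0, "ax": 0, "ay": 0, "az": 0, "claw": 0}, {"x": 0, "y": 0, "z": 0, "ax": 0, "ay": 0, "az": 0, "claw": 0}, {"x": 0, "y": 0, "z": 0, "ax": 0, "ay": 0, "az": 0, "claw": 0}])

```text
clock: 16.45
tcp_pos: [0.644, -0.1813, 0.2018]
orientation: [-0.0, 0.093, 0.996, 0.0]
wrist_force: [0.1, -0.1, 0.0]
finger_gap: 0.0852
```

```bash
python3 - <<'E'
from m import *
snap('scene','s13.png');snap('side','d13.png');snap('wrist','w13.png')
s=env.get_state();print(s['tcp_pos'],s['wrist_force'],s['finger_gap'],s['clock'])
cv2.imwrite('pics/s13c.png',np.hstack([cv2.resize(load('s13.png')[0][220:300,190:270],(400,400)),cv2.resize(load('d13.png')[0][220:290,350:420],(400,400))])[:,:,::-1])
E
```

```text
[ 0.64337857 -0.1814268   0.20185851] [ 3.34536289e-05  3.28356566e-02 -9.54361982e-01] 0.08542999226173496 16.6
```

View pics/s13c.png

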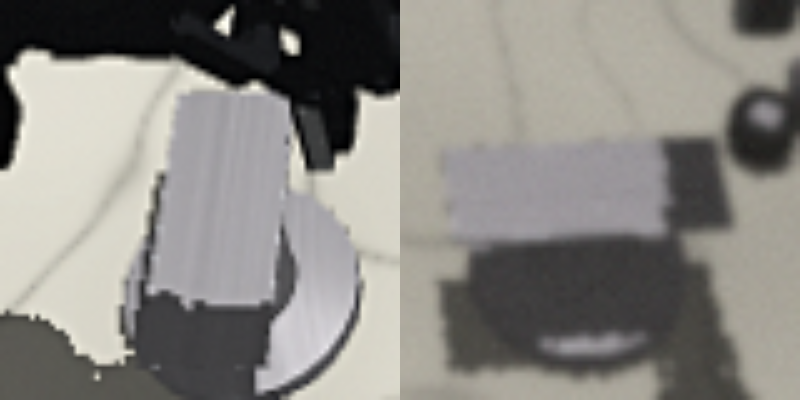

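View pics/w13.png

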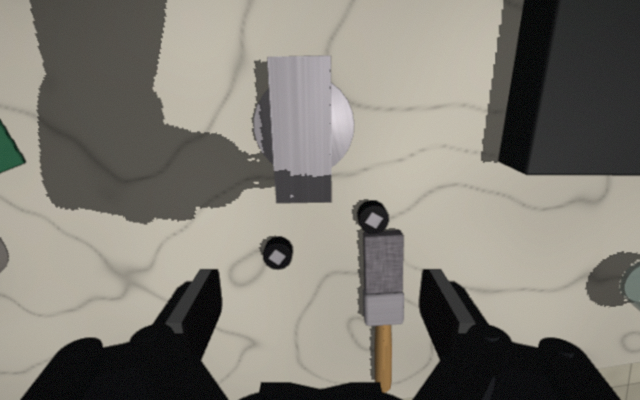

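```bash
python3 - <<'E'
from m import *
P=ray('w13.png',[(268,56),(330,56),(331,202),(276,202)],.062);print(P.round(4).tolist(),P.mean(0))
print(np.linalg.norm(P-np.roll(P,1,0),axis=1).round(4))
im=load('w13.png')[0].copy();t=np.linspace(0,2*np.pi,90)
for c,col in(((.596,-.1873),(0,255,0)),):
  for h,r in((.016,.045),(.06,.022)):
    cv2.polylines(im,[proj('w13.png',np.c_[c[0]+r*np.cos(t),c[1]+r*np.sin(t),0*t+h]).astype(int)],True,col,1)
cv2.imwrite('pics/w13c.png',cv2.resize(im[40:220,220:380],None,fx=3.3,fy=3.3,interpolation=cv2.INTER_NEAREST)[:,:,::-1])
# short strip unmoved?
rects('scene0.png',(390,206,430,260),80,.052);rects('s13.png',(390,206,430,260),80,.052)
E
```

```text
[[0.5379, -0.1996, 0.062], [0.5461, -0.1566, 0.062], [0.6539, -0.1752, 0.062], [0.6456, -0.2187, 0.062]] [ 0.59589502 -0.18750034  0.062     ]
[0.1094 0.0438 0.1093 0.0443]
scene0.png [581.1 158. ] [45.2 61.3] 82.8 px [411. 231.]
s13.png [581.1 158.4] [45.8 62.1] 83.2 px [411. 231.]
```

View pics/w13c.png

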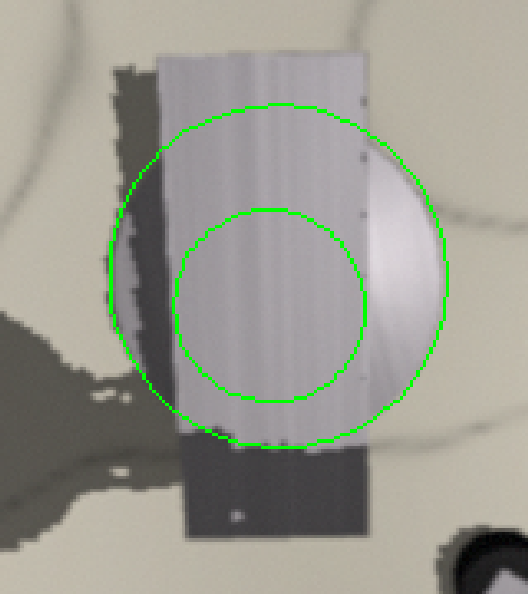

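The strip lies flat, with its centre measured at (0.5959, −0.1875). The anvil is at (0.596, −0.1873), and the short strip hasn't moved. Handing in.

```bash
python3 -c "
from workcell import env
print(env.hand_in())"
```

```text
the job is handed in; nothing more can be done
None
```

The long steel strip is now flat and centred on the anvil, and I handed the job in at about 16.6 s of the 48 s allowed. I pressed on it with about 6–8 N and dragged it 88 mm until about 42 mm (38%) overhung the slab's near edge. I then gripped the overhanging end by its long sides, carried it level to the anvil, lowered it to light contact and released it.

- **Centring:** the final wrist view put the strip's centre within about 1 mm of the anvil's, and the strip looked flat.
- **Short strip:** it had not moved, to within 0.5 mm.
- **Robot:** the gripper was clear of everything, with no wrist force beyond noise at hand-in.
- **Disagreement:** the scene and side cameras differed by 3–5 mm in y, so I relied on the wrist view for the anvil. It agreed with the lateral position found when gripping.
- **Interface error:** my first move calls were refused because some keys were missing; nothing moved.

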